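Complete a bushing kit and present the tray

TASK

Complete the parts kit: stand the loose brass and the loose white bushing in the two empty pockets of the green tray, so that the row on each side of the handle holds two of a kind. Then grip the tray by the middle of its handle, lift it straight up about 10 cm clear of the mat and, above the mat, turn it a quarter turn so that its yellow edge faces the mat's yellow block; keep it level with the loose ball in the middle of its dish at all times. Finish holding the tray still there in the gripper; leave everything else alone.

Things in the scene. Friction and masses are not known exactly. Their poses are not given: they have to be found in the camera images.
- mat: black rubber mat fixed to the table, 210 mm (its x) by 300 mm (its y), 4 mm thick; origin at the centre of its underside. Its place and yaw vary.
- flag_yellow: yellow block, 60 x 22 x 12 mm, fixed on the mat in the middle of either its left (+y) or its right (-y) edge, 130 mm from the mat's centre; which side varies. Origin at the centre of its underside.
- flag_blue: blue block of the same size, fixed on the mat's opposite edge.
- tray: loose kit tray on the mat, 170 mm (x) by 176 mm (y), 0.36 kg empty; origin at the centre of its underside, axes within 6 degrees of the mat's at the start. Green deck 8 mm above the underside, with four pockets 36 mm wide, 5 mm deep, at x = +-42, y = +-60 mm (a row on each side of the handle), and at its centre a white dish 66 mm wide, sloping 8 degrees to its middle. The +x edge is yellow.
- tray_handle (a point): centre of the tray's handle, a black square bar 16 mm wide and high along the tray's x, above the dish; 72 mm above the tray's underside. Two posts at x = -64 and +64 mm carry it: 118 mm free between them, 56 mm between bar and deck. The loaded tray (about 0.75 kg, varies by 0.1) hangs level from a firm grip (45 N) here.
- tray_mark (a point): middle of the tray's yellow edge, 85 mm along the tray's +x from its centre.
- dish_ball_spot (a point): where the ball's centre is when it lies in the middle of the dish (15.5 mm above the tray's underside).
- ball_center (a point): centre of the loose steel ball, 24 mm diameter, 56 g; it lies in the dish and rolls easily.
- pocket_L0 (a point): pocket L0 of the tray (+y row, -x end): the point where the centre of a bushing seated in it lies, 25 mm above the tray's underside, 22 mm above the pocket's floor. A bushing already stands in it at the start.
- pocket_L1 (a point): pocket L1 of the tray (+y row, +x end): the point where the centre of a bushing seated in it lies, 25 mm above the tray's underside, 22 mm above the pocket's floor. Empty at the start.
- pocket_R0 (a point): pocket R0 of the tray (-y row, -x end): the point where the centre of a bushing seated in it lies, 25 mm above the tray's underside, 22 mm above the pocket's floor. Empty at the start.
- pocket_R1 (a point): pocket R1 of the tray (-y row, +x end): the point where the centre of a bushing seated in it lies, 25 mm above the tray's underside, 22 mm above the pocket's floor. A bushing already stands in it at the start.
- brass_a_center (a point): centre of a brass (yellow metal) bushing, an upright cylinder 28 mm in diameter and 44 mm tall with a dark bore, about 80 g; it already stands in the tray, in pocket L0 or R1 (which one varies).
- brass_b_center (a point): centre of the loose brass (yellow metal) bushing, same size, upright on the table to the left or right of the mat (which side varies).
- white_a_center (a point): centre of a white-painted bushing, an upright cylinder 28 mm in diameter and 44 mm tall with a dark bore, about 80 g; it already stands in the tray, in pocket L0 or R1 (which one varies).
- white_b_center (a point): centre of the loose white-painted bushing, same size, upright on the table to the left or right of the mat (which side varies).
- sleeve: red plastic sleeve, 32 mm diameter, 30 mm tall, loose; not part of the job, to be left alone. Origin at the centre of its underside.
- oil: blue plastic oil bottle with red cap, 60 mm diameter, 150 mm tall, loose; not part of the job, to be left alone. Origin at the centre of its underside.
- jar: closed glass jar, 66 mm diameter, 75 mm tall, loose; not part of the job, to be left alone. Origin at the centre of its underside.
- tape: cardboard-brown tape roll lying flat, 90 mm outside diameter, 25 mm tall, loose; not part of the job, to be left alone. Origin at the centre of its underside.
- wrench: steel wrench lying flat, 160 mm long, loose; not part of the job, to be left alone.
- race: steel bearing ring lying flat, 70 mm outside diameter, 16 mm tall, loose; not part of the job, to be left alone. Origin at the centre of its underside.
Not all that is in view belongs to the job. Leave any blue or turquoise look-alike of the part that bears brass_b_center alone.

How it is judged (in metres and radians):
On the way, in this order (a step that is already met when the one before it is completed fails the run):
1. both loose bushings stand in the empty pockets, rows matched by kind, tray still on its mat, bushings let go (((distance between brass_a_center and pocket_L0 below 0.009 m and distance between brass_b_center and pocket_L1 below 0.009 m and distance between white_a_center and pocket_R1 below 0.009 m and distance between white_b_center and pocket_R0 below 0.009 m) or (distance between brass_a_center and pocket_R1 below 0.009 m and distance between brass_b_center and pocket_R0 below 0.009 m and distance between white_a_center and pocket_L0 below 0.009 m and distance between white_b_center and pocket_L1 below 0.009 m)) and angle between the z axis of each of brass_a_center, brass_b_center, white_a_center, white_b_center and the z axis of tray, either way round below 0.15 rad and height (world z) of tray below 0.012 m and contact force between the fingers and brass_b below 0.2 N and contact force between the fingers and white_b below 0.2 N), for 0.2 s.
2. tray lifted at least 40 mm by the gripper, not yet turned far (height (world z) of tray above 0.044 m and contact force between the fingers and tray above 1.5 N and angle between the x axis of tray and the x axis of mat, either way round below 0.5 rad), for 0.1 s.
At the end, for the whole second after the job is handed in: Tray held still by the gripper, 50 mm or more up, within 50 mm of the mat's centre in plan, level to 0.1 rad, yellow edge facing the yellow block to 0.2 rad; ball within 10 mm of the dish's middle; each row holds two bushings of a kind, upright, within 9 mm of the pocket points (((distance between brass_a_center and pocket_L0 below 0.009 m and distance between brass_b_center and pocket_L1 below 0.009 m and distance between white_a_center and pocket_R1 below 0.009 m and distance between white_b_center and pocket_R0 below 0.009 m) or (distance between brass_a_center and pocket_R1 below 0.009 m and distance between brass_b_center and pocket_R0 below 0.009 m and distance between white_a_center and pocket_L0 below 0.009 m and distance between white_b_center and pocket_L1 below 0.009 m)) and angle between the z axis of each of brass_a_center, brass_b_center, white_a_center, white_b_center and the z axis of tray, either way round below 0.15 rad and distance between ball_center and dish_ball_spot below 0.01 m and height (world z) of tray above 0.05 m and angle between tray's own z axis and vertical below 0.1 rad and linear speed of tray below 0.03 m/s and angular speed of tray below 0.15 rad/s and contact force between the fingers and tray above 1.5 N and horizontal distance between tray and mat below 0.05 m and angle between the x axis of tray and the y axis of mat, either way round below 0.2 rad and horizontal distance between tray_mark and flag_yellow below 0.13 m); the arm keeps its last pose, push and grip.
It fails at once if the ball rolls more than 18 mm from the middle of its dish (distance between ball_center and dish_ball_spot above 0.018 m).
It fails at once if the tray tilts more than 0.2 rad (angle between tray's own z axis and vertical above 0.2 rad).
It fails at once if something that is not part of the job is moved more than 20 mm (distance of any of sleeve, oil, jar, tape, wrench, race from where it was at the start of the episode above 0.02 m).
It also fails if it takes over 67 s, if anything falls off the work surface, if the arm or the gripper's body presses on something with over 40 N, if the wrist force passes 120 N, or if a joint passes its speed limit or range.

ROBOT

A 6-joint arm with a two-finger parallel gripper is mounted at the origin on the work surface. World frame = base frame: x ahead of the robot, y to its left, z up, the work surface at z = 0. Lengths are in mm, angles in rad, forces in N, time in s.
With the tool pointing down it reaches from about 300 to 775 mm from the base axis. Payload 14.6 kg.
Tool frame: the origin (TCP) lies at the very end of the fingers, on their centre line; the grasp point (between the pads) lies manip.grasp_offset behind it (manip.grasp_offset is the distance from the TCP to the grasp point, in mm); z points along the fingers, y is the direction in which the jaws open and shut (so a half turn about z gives the same grasp; the last joint's range is limited). The gripper opens to 94 mm and grips with 3 to 60 N. Pads are 16 mm wide; open, the fingers measure 119 mm over their backs; the gripper's body (75 mm by 177 mm) begins 78 mm behind the grasp point.
Start: joints at [1.052, 0.3, 1.521, -0, 1.321, -0.067], TCP at [240.118, 494.806, 205.446] pointing down, gripper open.
Joint ranges: [-3.03, 3.03], [-0.79, 2.21], [0.23, 2.52], [-1.04, 4.18], [0, 3.07], [-2.55, 2.55]. Speed limits (rad/s): [2.22, 2.22, 2.57, 3.14, 3.14, 3.14].

INTERFACE

Orientations are given as [roll, pitch, yaw] about the fixed x, y, z axes, in that order (R = Rz(yaw) Ry(pitch) Rx(roll)).
In Python, from cell import manip gives the robot as it stands.
- The arm moves only by the tool send_rows, never from a script. Its argument "commands" is a list of rows, each a list of 2 entries, a list of its own where there are three numbers: the shift along the tool's x, y, z in m, then the turn about the tool's z in rad. A call has exactly 8 rows; each row is the pose to reach, as a shift and turn from the pose commanded when the call began, along the tool's axes at that moment; what a row does not reach only later rows make up. A row lasts 1/12 s, in which the tool goes at most 41.7 mm and 7.16 degrees, less where a joint would pass 70% of its speed; a pose out of reach is approached as far as the arm can. A call with a gripper value outside its range is refused whole. "hand" is the closure, from -1 (fully open) to 1 (shut), so that 0 is half open, set as the call begins (left out, the last holds). The fingers move at their own pace and stop on an object; "force" is the grip in N (left out, the last holds). Time passes only in rows, so rows that repeat a pose let the fingers close, or fill a call up. It gives the time, the measured TCP pose, the force and the opening at its end, in the units of the state.
- manip.read_state(): the state, without advancing time (a new reading comes with each control period).
- manip.camera(name): name is "side" or "top" or "wrist"; returns the picture (420x560x3 uint8, red, green, blue); there is no depth.
- manip.camera_model(name): a dict with "K" (3x3 intrinsics, pixels), "eye" and "attitude" of the camera in the world; the wrist camera has in their place "mount" (4x4, takes a point from camera to tool coordinates, whose origin is the TCP and whose axes are the flange's). Camera axes: x right, y down, z forward; pixel columns grow to the right and rows downward; lengths in mm; the calibration is good to about 2 mm. A picture is of the moment at which its call begins: read the wrist's pose just before it. camera_model takes no time and is no camera call.
- manip.sign_off(): hands the job in, once; it reports no verdict.
The state is a dict: "clock": time; "joints": joint angles; "qd": joint speeds; "effort": joint torques, N m; "eef_pos": TCP position; "eef_rot": TCP orientation; "wrist_force": force on the tool from outside, world axes, zero at the start; "moment": the same for the moment, N m; "finger_gap": finger opening in mm.
Only numpy, scipy, OpenCV 4.12 (cv2) and the standard library are available. Lean on these libraries where they do the work, as an engineer would, in place of code of your own. Each camera call takes 0.05 s, during which the arm holds its last target.

## Working session

There is one attempt and no reset: what is moved stays moved. The work goes in short steps, Python scripts to look and compute and a tool call to move; the robot and the scene stay as the last step left them, time stands still between calls to the robot, and variables do not carry over. Pictures are saved under pics/ and viewed, and the job is handed in when it is done.

Besides the shell and the picture viewer there is one more tool, called after "Emit:" by a JSON object that holds its "method" and its "body", one argument or row to a line. send_rows: Moves the arm, as the interface text tells. Its arguments: {"type":"object","properties":{"commands":{"type":"array","items":{"type":"array"}},"hand":{"type":"number"},"force":{"type":"number"}},"required":["commands"]}

```bash
ls; mkdir -p pics; python3 - <<'E'
from cell import manip
import cv2, numpy as np
print(manip.grasp_offset); print(manip.read_state())
for n in ["top","side","wrist"]:
    im=manip.camera(n); cv2.imwrite(f"pics/{n}0.png",im[:,:,::-1]); 
    print(n,manip.camera_model(n))
E
```

```text
pics
18.8
{'clock': 0.0, 'joints': array([ 1.05238991e+00,  3.00496854e-01,  1.52160085e+00, -4.40824240e-05,
        1.32071159e+00, -6.66276828e-02]), 'qd': array([ 0.00137166,  0.00096116, -0.00070427, -0.00071249, -0.00010654,
       -0.00051496]), 'effort': array([ 1.50353237e-03, -5.31818891e+01, -3.52721822e+01,  7.08759623e-02,
        2.45482719e-02, -1.26938030e-04]), 'eef_pos': array([240.00137015, 494.5665101 , 204.8638481 ]), 'eef_rot': array([-3.14037587e+00, -3.83987971e-05,  2.68982483e+00]), 'wrist_force': array([0.11619004, 0.12674123, 0.32718121]), 'moment': array([ 0.00728748, -0.00038967, -0.003531  ]), 'finger_gap': 93.69292901555667}
top {'K': array([[431.26545683,   0.        , 283.69798186],
       [  0.        , 431.26545683, 208.12996783],
       [  0.        ,   0.        ,   1.        ]]), 'eye': array([ 411.46579472,  -35.0862304 , 1051.98401887]), 'attitude': array([-3.03557924,  0.00633027, -1.56808646])}
side {'K': array([[385.5622447 ,   0.        , 283.80485438],
       [  0.        , 385.5622447 , 212.62614073],
       [  0.        ,   0.        ,   1.        ]]), 'eye': array([329.62954949, 608.71472487, 651.55884443]), 'attitude': array([-2.28230347, -0.0114794 , -2.82033331])}
wrist {'K': array([[316.51183811,   0.        , 276.64063124],
       [  0.        , 316.51183811, 217.10511061],
       [  0.        ,   0.        ,   1.        ]]), 'mount': array([[ 2.07127631e-04, -9.67012821e-01, -2.54727622e-01,
         7.37015398e+01],
       [ 9.99999933e-01,  1.23312281e-04,  3.45007971e-04,
        -4.52762456e-01],
       [-3.02216087e-04, -2.54727677e-01,  9.67012781e-01,
        -1.79973689e+02],
       [ 0.00000000e+00,  0.00000000e+00,  0.00000000e+00,
         1.00000000e+00]])}
```

View pics/top0.png

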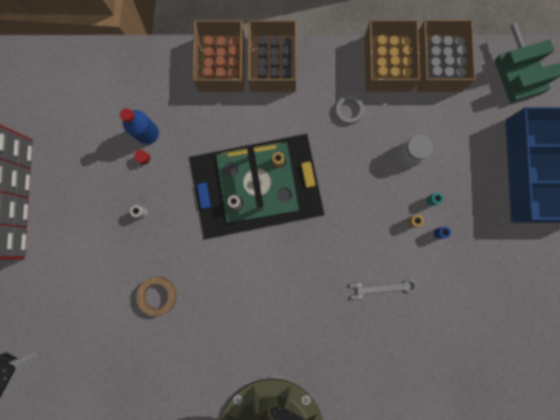

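View pics/side0.png

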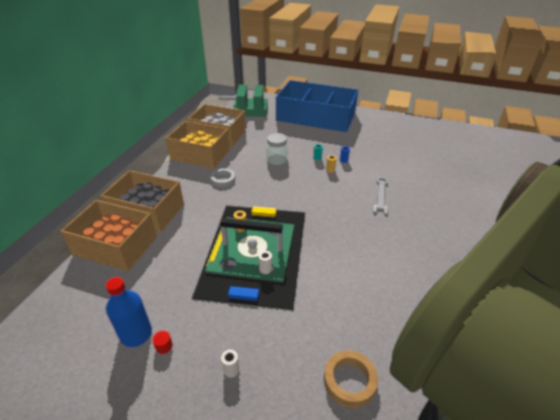

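View pics/wrist0.png

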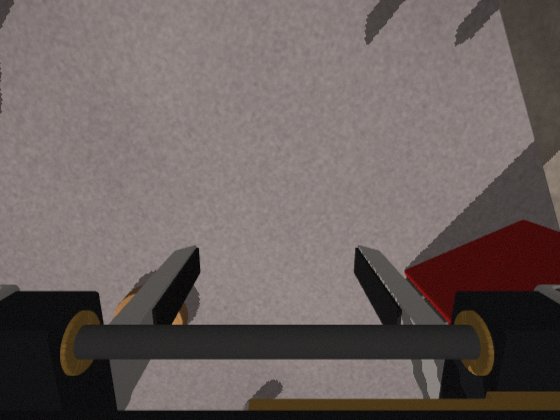

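```bash
cat > h.py <<'E'
import numpy as np, cv2
from scipy.spatial.transform import Rotation as R
from cell import manip
def cam(name, pos=None, rot=None):
    m=manip.camera_model(name); K=m["K"]
    if name=="wrist":
        Rt=R.from_euler("xyz",rot).as_matrix(); M=m["mount"]
        return K, Rt@M[:3,:3], Rt@M[:3,3]+np.array(pos)
    return K, R.from_euler("xyz",m["attitude"]).as_matrix(), np.array(m["eye"])
def ray(c,uv,z):
    K,Rc,e=c; d=Rc@np.linalg.inv(K)@np.array([uv[0],uv[1],1.0]); return e+d*(z-e[2])/d[2]
def proj(c,p):
    K,Rc,e=c; q=K@(Rc.T@(np.array(p)-e)); return q[:2]/q[2]
E
python3 - <<'E'
import cv2
im=cv2.imread("pics/top0.png")
a=cv2.resize(im[125:245,180:330],None,fx=5,fy=5,interpolation=cv2.INTER_CUBIC); cv2.imwrite("pics/c1.png",a)
b=cv2.resize(im[180:250,390:460],None,fx=6,fy=6,interpolation=cv2.INTER_CUBIC)
c=cv2.resize(im[180:250,105:175],None,fx=6,fy=6,interpolation=cv2.INTER_CUBIC)
s=cv2.hconcat([b,c][:1]); cv2.imwrite("pics/c2.png",cv2.resize(cv2.hconcat([b,c]),(800,400)))
from h import *
for n,uv in [("brass_b?",(417,220)),("turq",(435,199)),("blue",(443,232)),("white_b?",(135,211)),("R1brass",(279,158)),("L0white",(233,201))]:
    print(n,ray(cam("top"),uv,44 if "b?" in n else 50).round())
E
```

```text
brass_b? [ 491. -340.   44.]
turq [ 540. -382.   50.]
blue [ 463. -398.   50.]
white_b? [511. 322.  44.]
R1brass [637. -17.  50.]
L0white [535.  90.  50.]
```

View pics/c1.png

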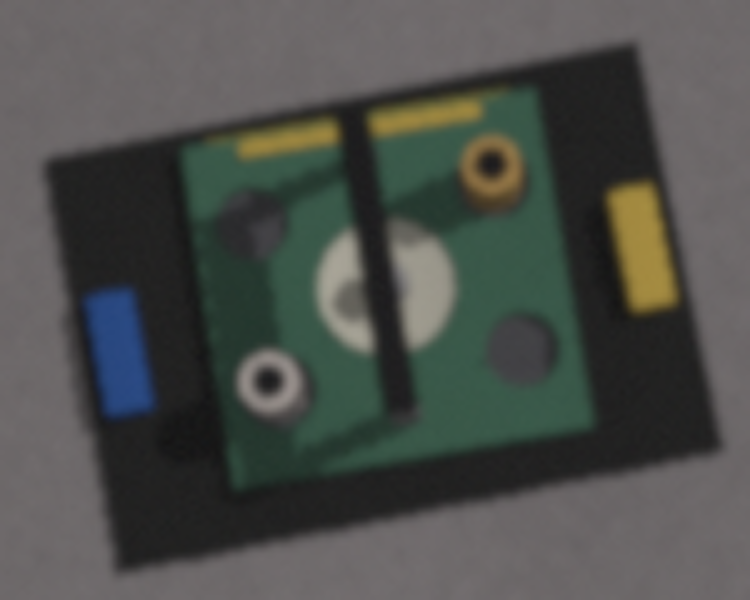

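View pics/c2.png

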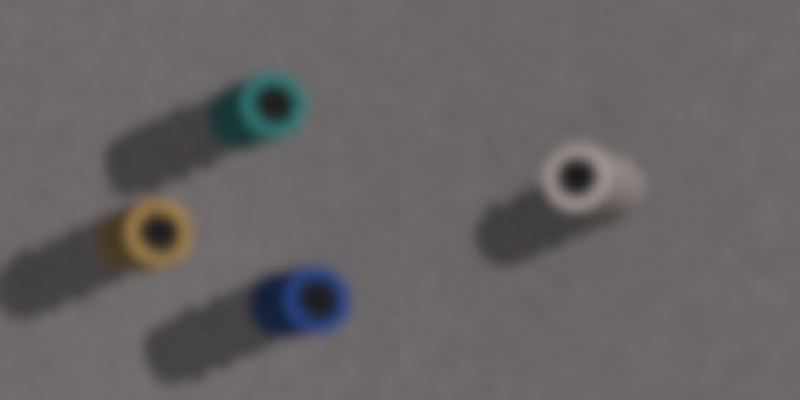

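c1 (5× crop): brass_a is in R1 at about (278,158), white_a in L0 at (233,201). The empty pockets are L1 at (230,169) and R0 at (284,194), and the yellow flag is on the right (−y). So brass_b goes to R0 and white_b to L1.

c2: the candidates for brass_b are brass at (417,220), turquoise at (435,199) and blue at (443,232), so it is the brass one. The only loose white one is at (135,211).

```bash
cat > m.py <<'E'
from h import *
im=cv2.imread("pics/top0.png"); c=cam("top"); S=8
def bore(u,v,r=4):
    x0,y0=int(u)-r,int(v)-r
    g=cv2.cvtColor(im[y0:y0+2*r+1,x0:x0+2*r+1],cv2.COLOR_BGR2GRAY)
    g=cv2.resize(g,None,fx=S,fy=S,interpolation=cv2.INTER_CUBIC).astype(float)
    w=np.clip((g.min()+ (g.max()-g.min())*0.45)-g,0,None)
    n,l,st,ce=cv2.connectedComponentsWithStats((w>0).astype(np.uint8))
    k=l[int((v-y0+.5)*S),int((u-x0+.5)*S)]; w=w*(l==k)
    yy,xx=np.mgrid[:g.shape[0],:g.shape[1]]
    return np.array([x0+((xx*w).sum()/w.sum()+.5)/S-.5, y0+((yy*w).sum()/w.sum()+.5)/S-.5])
P={}
for n,u,v,z in [("brass_b",418,220,44),("white_b",136,211,44),("brass_a",278,158,51),("white_a",233,201,51)]:
    p=bore(u,v); P[n]=ray(c,p,z); print(n,p.round(2),P[n].round(1))
hsv=cv2.cvtColor(im,cv2.COLOR_BGR2HSV)
d=P["brass_a"]-P["white_a"]; ctr=(P["brass_a"]+P["white_a"])/2
print("tray centre",ctr.round(1),"dist",np.hypot(*d[:2]),"yaw deg",np.degrees(np.arctan2(d[1],d[0])-np.arctan2(-120,84)), np.hypot(84,120))
# flags
for n,box,lo,hi in [("Y",(160,190,298,320),(20,80,80),(35,255,255)),("B",(180,212,193,215),(100,120,50),(125,255,255))]:
    y0,y1,x0,x1=box; m=cv2.inRange(hsv[y0:y1,x0:x1],lo,hi); M=cv2.moments(m,True)
    p=(x0+M["m10"]/M["m00"],y0+M["m01"]/M["m00"]); P[n]=ray(c,p,16); print(n,p,P[n].round(1),M["m00"])
d=P["B"]-P["Y"]; print("mat centre",((P["B"]+P["Y"])/2).round(1),"mat yaw",np.degrees(np.arctan2(d[1],d[0]))-90,np.hypot(*d[:2]))
E
python3 m.py
```

```text
brass_b [417.42 220.21] [ 490.9 -341.3   44. ]
white_b [135.5  210.46] [512.5 320.5  44. ]
brass_a [277.78 157.36] [638.6 -14.1  51. ]
white_a [233.24 200.73] [535.1  89.7  51. ]
tray centre [586.9  37.8  51. ] dist 146.6012421922986 yaw deg 9.923288873232348 146.47866738880444
Y (308.0760456273764, 173.97718631178708) [605.5 -87.4  16. ] 263.0
B (203.35314685314685, 195.17482517482517) [552.9 166.8  16. ] 286.0
mat centre [579.2  39.7  16. ] mat yaw 11.681152547795307 259.5629293573123
```

```bash
cat >> h.py <<'E'
def go(cmd,t):
    # cmd,t: (x,y,z,yaw) mm -> tool shift m, turn
    d=np.array(t[:3],float)-np.array(cmd[:3]); y=cmd[3]
    s=np.array([d[0]*np.cos(y)+d[1]*np.sin(y), d[0]*np.sin(y)-d[1]*np.cos(y), -d[2]])/1000
    print("shift",s.round(4),"turn",round(cmd[3]-t[3],4))
E
python3 -c "
from h import *
go((240.1,494.8,205.4,2.6898),(512.5,320.5,130,1.744))"
```

```text
shift [-0.3212 -0.0379  0.0754] turn 0.9458
```

Emit:
{"method": "send_rows", "body": {
  "commands": [
    [[-0.032,-0.004,0.008],0.12],
    [[-0.072,-0.008,0.017],0.24],
    [[-0.112,-0.013,0.026],0.36],
    [[-0.152,-0.018,0.035],0.48],
    [[-0.192,-0.023,0.045],0.6],
    [[-0.232,-0.028,0.055],0.72],
    [[-0.272,-0.033,0.065],0.84],
    [[-0.304,-0.0365,0.0725],0.92]
  ],
  "hand": -0.28
}}

```text
clock: 0.82
eef_pos: [499.5, 327.1, 131.8]
eef_rot: [-3.141, 0.001, 1.762]
wrist_force: [-0.3, 0.6, 0.3]
finger_gap: 60.0
```

```bash
python3 -c "
from h import *
y=2.6898; s=np.array([-.304,-.0365,.0725])*1000
p=np.array([240.118,494.806,205.446])+s[0]*np.array([np.cos(y),np.sin(y),0])+s[1]*np.array([np.sin(y),-np.cos(y),0])-np.array([0,0,s[2]])
print(p); go((*p,y-.92),(512.5,320.5,130,1.744))
print(manip.read_state()['eef_pos'])"
```

```text
[497.6813033  329.24817084 132.946     ]
shift [-0.0115  0.0128  0.0029] turn 0.0258
[499.48574012 327.07606978 131.84575324]
```

Emit:
{"method": "send_rows", "body": {
  "commands": [
    [[-0.0115,0.0128,0.003],0.026],
    [[-0.0115,0.0128,0.003],0.026],
    [[-0.0115,0.0128,0.003],0.026],
    [[-0.0115,0.0128,0.003],0.026],
    [[-0.0115,0.0128,0.003],0.026],
    [[-0.0115,0.0128,0.003],0.026],
    [[-0.0115,0.0128,0.003],0.026],
    [[-0.0115,0.0128,0.003],0.026]
  ]
}}

```text
clock: 1.48
eef_pos: [512.1, 321.0, 130.2]
eef_rot: [3.141, -0.0, 1.745]
wrist_force: [-0.0, 0.2, 0.2]
finger_gap: 60.1
```

```bash
python3 - <<'E'
from h import *
s=manip.read_state(); im=manip.camera("wrist"); cv2.imwrite("pics/w1.png",im[:,:,::-1])
print(s["eef_pos"],s["eef_rot"],s["clock"])
c=cam("wrist",s["eef_pos"],s["eef_rot"]); print(proj(c,(512.5,320.5,44)),proj(c,(512.5,320.5,0)))
E
```

```text
[512.13714255 321.00213019 130.24046124] [ 3.14123131e+00 -1.43343766e-04  1.74487392e+00] 1.4833
[276.97230426 221.45082777] [276.92295513 209.75211507]
```

View pics/w1.png

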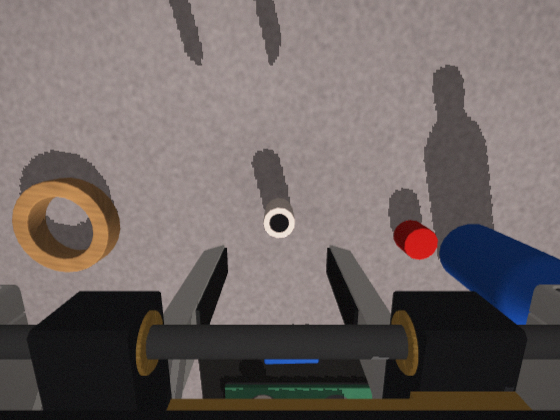

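Emit:
{"method": "send_rows", "body": {
  "commands": [
    [[-0.001,0.0015,0.025],0],
    [[-0.001,0.0015,0.055],0],
    [[-0.001,0.0015,0.08],0],
    [[-0.001,0.0015,0.1],0],
    [[-0.001,0.0015,0.112],0],
    [[-0.001,0.0015,0.118],0],
    [[-0.001,0.0015,0.118],0],
    [[-0.001,0.0015,0.118],0]
  ]
}}

```text
clock: 2.2
eef_pos: [514.6, 320.1, 12.9]
eef_rot: [3.141, -0.0, 1.744]
wrist_force: [-0.2, -0.2, -0.4]
finger_gap: 60.0
```

Emit:
{"method": "send_rows", "body": {
  "commands": [
    [[0,0,0],0],
    [[0,0,0],0],
    [[0,0,0],0],
    [[0,0,0],0],
    [[0,0,0],0],
    [[0,0,0],0],
    [[0,0,0],0],
    [[0,0,0],0]
  ],
  "hand": 1,
  "force": 25
}}

```text
clock: 2.87
eef_pos: [514.3, 319.8, 12.2]
eef_rot: [3.141, -0.0, 1.744]
wrist_force: [-0.2, -0.2, 3.7]
finger_gap: 27.6
```

```bash
python3 - <<'E'
from h import *
s=manip.read_state(); print(s["eef_pos"],s["eef_rot"],s["clock"],s["finger_gap"])
# cmd after: 
y=1.744;p=np.array([512.5,320.5])+(-1)*np.array([np.cos(y),np.sin(y)])+1.5*np.array([np.sin(y),-np.cos(y)])
print("cmd",p)
# pockets
t=np.radians(9.9); C=np.array([586.9,37.8]); Rm=np.array([[np.cos(t),-np.sin(t)],[np.sin(t),np.cos(t)]])
for n,q in [("L1",(42,60)),("R0",(-42,-60)),("L0",(-42,60)),("R1",(42,-60))]:
    w=C+Rm@q; print(n,w.round(1)); 
    if n in("L1",): go((*p,12,y),(*w,110,y))
E
```

```text
[514.26581015 319.79460605  12.16659499] [ 3.14131129e+00 -6.40949385e-05  1.74376482e+00] 2.8667 27.640216213464107
cmd [514.14989552 319.77347075]
L1 [618.  104.1]
shift [-0.2303  0.0651 -0.098 ] turn 0.0
R0 [555.8 -28.5]
L0 [535.2  89.7]
R1 [638.6 -14.1]
```

Emit:
{"method": "send_rows", "body": {
  "commands": [
    [[0,0,-0.03],0],
    [[0,0,-0.065],0],
    [[0,0,-0.095],0],
    [[-0.02,0.005,-0.105],0],
    [[-0.055,0.015,-0.105],0],
    [[-0.095,0.027,-0.105],0],
    [[-0.133,0.038,-0.105],0],
    [[-0.17,0.048,-0.105],0]
  ]
}}

```text
clock: 3.53
eef_pos: [591.2, 158.7, 116.9]
eef_rot: [-3.141, 0.0, 1.744]
wrist_force: [-0.7, 0.0, -0.2]
finger_gap: 27.4
```

Emit:
{"method": "send_rows", "body": {
  "commands": [
    [[-0.03,0.009,0],0],
    [[-0.05,0.014,0],0],
    [[-0.06,0.017,0],0],
    [[-0.06,0.017,0],0],
    [[-0.06,0.017,0],0],
    [[-0.06,0.017,0],0],
    [[-0.06,0.017,0],0],
    [[-0.06,0.017,0],0]
  ]
}}

```text
clock: 4.2
eef_pos: [617.4, 105.6, 117.0]
eef_rot: [3.142, -0.0, 1.745]
wrist_force: [0.3, -0.8, -0.8]
finger_gap: 28.0
```

```bash
python3 - <<'E'
from h import *
s=manip.read_state(); im=manip.camera("wrist"); cv2.imwrite("pics/w2.png",im[:,:,::-1])
im=manip.camera("top"); cv2.imwrite("pics/top2.png",im[:,:,::-1])
print(s["eef_pos"],s["eef_rot"],s["clock"],s["finger_gap"])
E
```

```text
[617.43143024 105.57293914 117.04200135] [ 3.14154738e+00 -8.12469539e-05  1.74526892e+00] 4.2 27.959666195810343
```

View pics/w2.png

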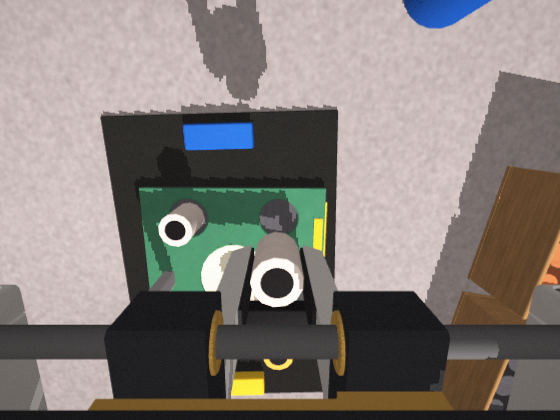

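```bash
python3 - <<'E'
from h import *
c=cam("wrist",[617.431,105.573,117.042],[3.14154,0,1.74527])
im=cv2.imread("pics/w2.png")
cv2.imwrite("pics/w2c.png",cv2.resize(im[175:315,120:345],None,fx=3.5,fy=3.5,interpolation=cv2.INTER_CUBIC))
for n,uv,z in [("L1 rim",(278.5,216.5),12),("white_a",(175,230),51),("held",(277,283),117+33)]: print(n,ray(c,uv,z).round(1))
print(proj(c,(618,104.1,12)),proj(c,(535.2,89.7,51)),proj(c,(535.1,89.7,51)))
E
```

```text
L1 rim [619.3 104.9  12. ]
white_a [536.4  89.1  51. ]
held [617.6 105.7 150. ]
[277.02081229 217.05367078] [173.55245999 229.02660391] [173.42939417 229.00610201]
```

View pics/w2c.png

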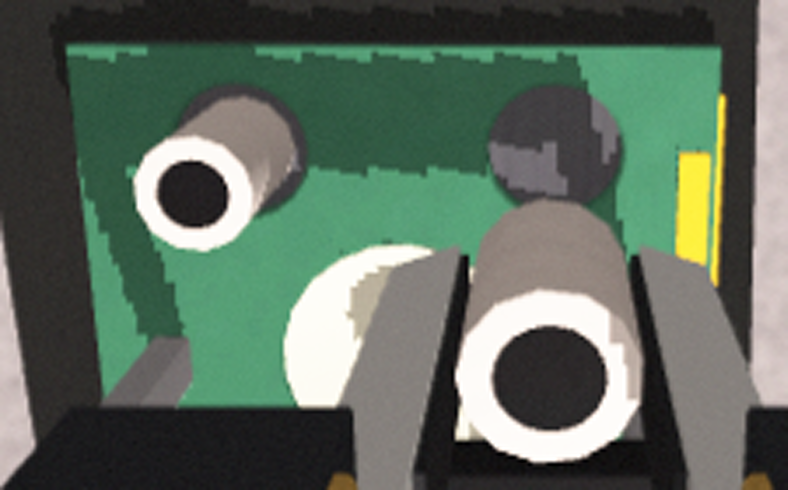

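Emit:
{"method": "send_rows", "body": {
  "commands": [
    [[-0.0015,0.001,0.015],0],
    [[-0.0015,0.001,0.035],0],
    [[-0.0015,0.001,0.055],0],
    [[-0.0015,0.001,0.07],0],
    [[-0.0015,0.001,0.08],0],
    [[-0.0015,0.001,0.088],0],
    [[-0.0015,0.001,0.094],0],
    [[-0.0015,0.001,0.0965],0]
  ]
}}

```text
clock: 4.97
eef_pos: [619.0, 103.2, 20.1]
eef_rot: [-3.141, -0.0, 1.744]
wrist_force: [0.6, 0.2, -0.3]
finger_gap: 27.7
```

Emit:
{"method": "send_rows", "body": {
  "commands": [
    [[0,0,0.001],0],
    [[0,0,0.001],0],
    [[0,0,0.001],0],
    [[0,0,0.001],0],
    [[0,0,0.001],0],
    [[0,0,0.001],0],
    [[0,0,0.001],0],
    [[0,0,0.001],0]
  ]
}}

```text
clock: 5.63
eef_pos: [619.0, 103.1, 19.5]
eef_rot: [3.141, 0.0, 1.744]
wrist_force: [-1.1, 0.4, -0.5]
finger_gap: 27.4
```

Emit:
{"method": "send_rows", "body": {
  "commands": [
    [[0,0,0],0],
    [[0,0,0],0],
    [[0,0,0],0],
    [[0,0,0],0],
    [[0,0,0],0],
    [[0,0,0],0],
    [[0,0,0],0],
    [[0,0,0],0]
  ],
  "hand": -0.2
}}

```text
clock: 6.3
eef_pos: [619.0, 103.1, 19.4]
eef_rot: [-3.142, -0.0, 1.744]
wrist_force: [-1.1, -0.1, 0.3]
finger_gap: 56.3
```

Emit:
{"method": "send_rows", "body": {
  "commands": [
    [[0,0,-0.02],0],
    [[0,0,-0.05],0],
    [[0,0,-0.085],0],
    [[0,0,-0.12],0],
    [[0,0,-0.14],0],
    [[0,0,-0.15],0],
    [[0,0,-0.15],0],
    [[0,0,-0.15],0]
  ]
}}

```text
clock: 6.97
eef_pos: [618.7, 103.1, 168.3]
eef_rot: [-3.14, -0.0, 1.744]
wrist_force: [0.3, -0.2, -0.6]
finger_gap: 56.5
```

```bash
python3 - <<'E'
from h import *
s=manip.read_state(); im=manip.camera("wrist"); cv2.imwrite("pics/w3.png",im[:,:,::-1])
print(s["eef_pos"],s["eef_rot"],s["clock"],s["finger_gap"])
go((*s["eef_pos"],1.744),(490.9,-341.3,130,1.7))
E
```

```text
[618.68710523 103.0779736  168.27552132] [-3.14045287e+00 -7.17413025e-05  1.74380300e+00] 6.9667 56.512557432330105
shift [-0.4157 -0.2025  0.0383] turn 0.044
```

View pics/w3.png

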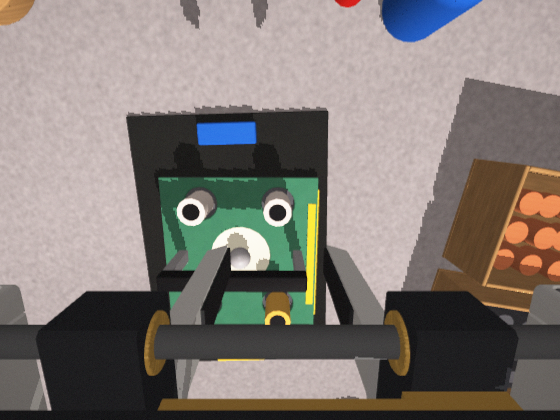

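Emit:
{"method": "send_rows", "body": {
  "commands": [
    [[-0.02,-0.01,0.0],0],
    [[-0.05,-0.024,0.0],0],
    [[-0.085,-0.042,0.0],0],
    [[-0.12,-0.059,0.0],0],
    [[-0.155,-0.076,0.0],0],
    [[-0.19,-0.093,0.0],0],
    [[-0.225,-0.11,0.0],0],
    [[-0.26,-0.127,0.0],0]
  ]
}}

```text
clock: 7.68
eef_pos: [537.2, -176.3, 167.5]
eef_rot: [-3.139, -0.002, 1.744]
wrist_force: [0.9, 0.1, 0.2]
finger_gap: 56.5
```

Emit:
{"method": "send_rows", "body": {
  "commands": [
    [[-0.035,-0.017,0.004],0],
    [[-0.07,-0.034,0.008],0],
    [[-0.1,-0.049,0.015],0],
    [[-0.125,-0.061,0.023],0],
    [[-0.143,-0.07,0.03],0],
    [[-0.152,-0.074,0.035],0],
    [[-0.156,-0.0755,0.038],0],
    [[-0.156,-0.0755,0.038],0]
  ]
}}

```text
clock: 8.35
eef_pos: [490.8, -341.3, 129.8]
eef_rot: [-3.14, -0.002, 1.743]
wrist_force: [-0.2, 0.1, 0.7]
finger_gap: 56.5
```

Emit:
{"method": "send_rows", "body": {
  "commands": [
    [[0,0,0],0],
    [[0,0,0],0],
    [[0,0,0],0],
    [[0,0,0],0],
    [[0,0,0],0],
    [[0,0,0],0],
    [[0,0,0],0],
    [[0,0,0],0]
  ]
}}

```text
clock: 9.02
eef_pos: [491.2, -341.5, 131.5]
eef_rot: [3.142, 0.0, 1.744]
wrist_force: [0.2, 0.2, 0.4]
finger_gap: 56.8
```

```bash
python3 - <<'E'
from h import *
s=manip.read_state(); im=manip.camera("wrist"); cv2.imwrite("pics/w4.png",im[:,:,::-1])
print(s["eef_pos"],s["eef_rot"],s["clock"],s["finger_gap"])
c=cam("wrist",s["eef_pos"],s["eef_rot"]); print(proj(c,(490.9,-341.3,44)))
g=cv2.cvtColor(im,cv2.COLOR_RGB2HSV)
m=cv2.inRange(g,(14,90,60),(32,255,255)); n,l,st,ce=cv2.connectedComponentsWithStats(m)
print([(st[i],ce[i].round(1)) for i in range(1,n) if st[i][4]>150])
E
```

```text
[ 491.18636919 -341.51398427  131.53587708] [3.14152362e+00 7.74297497e-05 1.74381072e+00] 9.0167 56.790199996432456
[276.41156962 220.13438046]
[(array([262, 196,  31,  40, 752], dtype=int32), array([277.1, 214.5])), (array([144, 311,  26,  65, 818], dtype=int32), array([153.6, 343.4])), (array([385, 311,  25,  65, 818], dtype=int32), array([399.6, 343.2])), (array([ 158,  391,  365,   19, 4702], dtype=int32), array([357.7, 402.6]))]
```

View pics/w4.png

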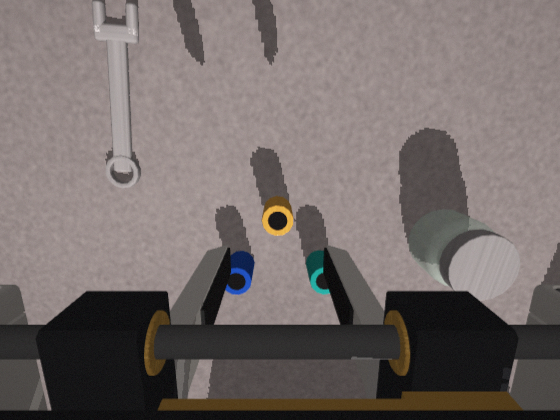

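The wrist view shows the brass bushing's bore at (277,221), between the open fingers. The blue look-alike at (237,281) and the turquoise one at (323,279) are well off the finger path.

Emit:
{"method": "send_rows", "body": {
  "commands": [
    [[-0.0005,0.001,0.025],0],
    [[-0.0005,0.001,0.055],0],
    [[-0.0005,0.001,0.08],0],
    [[-0.0005,0.001,0.1],0],
    [[-0.0005,0.001,0.113],0],
    [[-0.0005,0.001,0.1195],0],
    [[-0.0005,0.001,0.1195],0],
    [[-0.0005,0.001,0.1195],0]
  ]
}}

```text
clock: 9.73
eef_pos: [492.6, -342.2, 12.8]
eef_rot: [3.141, 0.001, 1.744]
wrist_force: [-0.4, 0.5, 0.1]
finger_gap: 56.6
```

Emit:
{"method": "send_rows", "body": {
  "commands": [
    [[0,0,0],0],
    [[0,0,0],0],
    [[0,0,0],0],
    [[0,0,0],0],
    [[0,0,0],0],
    [[0,0,0],0],
    [[0,0,0],0],
    [[0,0,0],0]
  ],
  "hand": 1,
  "force": 25
}}

```text
clock: 10.4
eef_pos: [492.4, -342.0, 12.3]
eef_rot: [3.141, 0.0, 1.744]
wrist_force: [-1.7, 0.3, 5.8]
finger_gap: 27.5
```

```bash
python3 - <<'E'
from h import *
s=manip.read_state(); print(s["eef_pos"],s["eef_rot"],s["clock"],s["finger_gap"])
go((*s["eef_pos"],1.744),(556.8,-28.3,130,1.744))
E
```

```text
[ 492.37652816 -341.9851565    12.32409675] [3.14128932e+00 3.84397209e-04 1.74384205e+00] 10.4 27.495504627093837
shift [ 0.2979  0.1175 -0.1177] turn 0.0
```

Emit:
{"method": "send_rows", "body": {
  "commands": [
    [[0,0,-0.03],0],
    [[0,0,-0.065],0],
    [[0,0,-0.1],0],
    [[0.015,0.006,-0.117],0],
    [[0.045,0.018,-0.118],0],
    [[0.08,0.032,-0.118],0],
    [[0.118,0.047,-0.118],0],
    [[0.155,0.061,-0.118],0]
  ]
}}

```text
clock: 11.07
eef_pos: [525.5, -177.0, 129.8]
eef_rot: [-3.141, -0.0, 1.743]
wrist_force: [0.8, 0.0, -0.2]
finger_gap: 27.5
```

Emit:
{"method": "send_rows", "body": {
  "commands": [
    [[0.037,0.0145,0],0],
    [[0.072,0.028,0],0],
    [[0.1,0.0395,0],0],
    [[0.123,0.0485,0],0],
    [[0.137,0.054,0],0],
    [[0.143,0.0565,0],0],
    [[0.143,0.0565,0],0],
    [[0.143,0.0565,0],0]
  ]
}}

```text
clock: 11.73
eef_pos: [556.6, -28.6, 129.8]
eef_rot: [-3.141, 0.0, 1.744]
wrist_force: [-0.3, 0.0, 0.2]
finger_gap: 27.9
```

Emit:
{"method": "send_rows", "body": {
  "commands": [
    [[0,0,0],0],
    [[0,0,0],0],
    [[0,0,0],0],
    [[0,0,0],0],
    [[0,0,0],0],
    [[0,0,0],0],
    [[0,0,0],0],
    [[0,0,0],0]
  ]
}}

```text
clock: 12.4
eef_pos: [556.7, -28.1, 129.9]
eef_rot: [-3.142, 0.0, 1.744]
wrist_force: [0.1, -0.4, -0.4]
finger_gap: 27.5
```

```bash
python3 - <<'E'
from h import *
s=manip.read_state(); im=manip.camera("wrist"); cv2.imwrite("pics/w5.png",im[:,:,::-1])
t=manip.camera("side"); cv2.imwrite("pics/s5.png",cv2.resize(t[170:330,170:350,::-1],None,fx=4,fy=3.75*0+4,interpolation=cv2.INTER_CUBIC)[:600])
print(s["eef_pos"],s["eef_rot"],s["clock"],s["finger_gap"])
c=cam("wrist",s["eef_pos"],s["eef_rot"]); print("pred R0 rim",proj(c,(555.8,-28.5,12)),"R1 bore",proj(c,(638.6,-14.1,51)))
go((*s["eef_pos"],1.744),(556.8,-28.3,20,1.744))
E
```

```text
[556.65938273 -28.11178787 129.94501333] [-3.14156842e+00  2.76249867e-06  1.74380749e+00] 12.4 27.51253441213497
pred R0 rim [275.76130162 212.35373833] R1 bore [374.45639476 223.47414806]
shift [-2.000e-04  1.000e-04  1.099e-01] turn 0.0
```

View pics/w5.png

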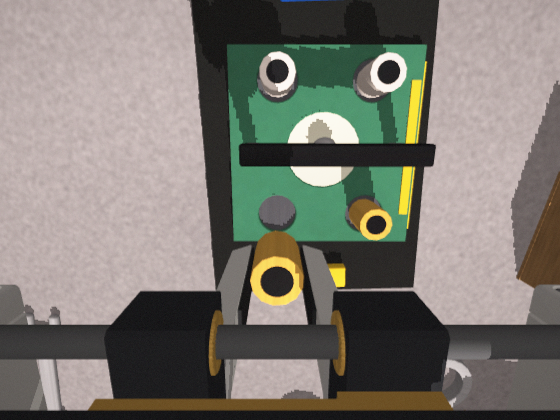

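View pics/s5.png

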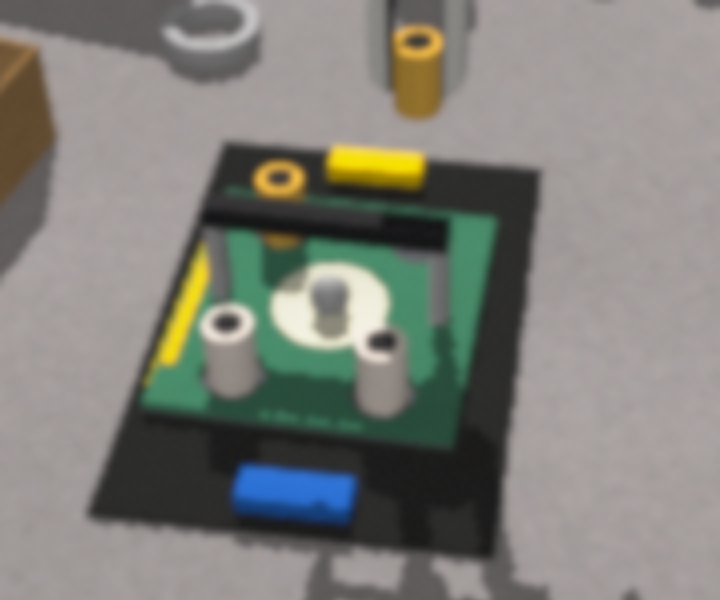

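Emit:
{"method": "send_rows", "body": {
  "commands": [
    [[0,0.0005,0.02],0],
    [[0,0.0005,0.04],0],
    [[0,0.0005,0.06],0],
    [[0,0.0005,0.078],0],
    [[0,0.0005,0.09],0],
    [[0,0.0005,0.1],0],
    [[0,0.0005,0.107],0],
    [[0,0.0005,0.11],0]
  ]
}}

```text
clock: 13.17
eef_pos: [557.1, -28.0, 19.3]
eef_rot: [-3.141, -0.0, 1.744]
wrist_force: [-0.2, 0.4, 1.5]
finger_gap: 27.6
```

Emit:
{"method": "send_rows", "body": {
  "commands": [
    [[0,0,0.0005],0],
    [[0,0,0.0005],0],
    [[0,0,0.0005],0],
    [[0,0,0.0005],0],
    [[0,0,0.0005],0],
    [[0,0,0.0005],0],
    [[0,0,0.0005],0],
    [[0,0,0.0005],0]
  ]
}}

```text
clock: 13.83
eef_pos: [557.2, -28.0, 19.5]
eef_rot: [3.141, 0.0, 1.744]
wrist_force: [-0.2, 0.3, -0.6]
finger_gap: 27.9
```

Emit:
{"method": "send_rows", "body": {
  "commands": [
    [[0,0,0],0],
    [[0,0,0],0],
    [[0,0,0],0],
    [[0,0,0],0],
    [[0,0,0],0],
    [[0,0,0],0],
    [[0,0,0],0],
    [[0,0,0],0]
  ],
  "hand": -0.2
}}

```text
clock: 14.5
eef_pos: [557.2, -28.0, 19.5]
eef_rot: [3.142, 0.0, 1.744]
wrist_force: [-0.3, 0.7, 0.5]
finger_gap: 56.5
```

Emit:
{"method": "send_rows", "body": {
  "commands": [
    [[0,0,-0.02],0],
    [[0,0,-0.05],0],
    [[0,0,-0.085],0],
    [[0,0,-0.115],0],
    [[0,0,-0.13],0],
    [[0,0,-0.135],0],
    [[0,0,-0.135],0],
    [[0,0,-0.135],0]
  ]
}}

```text
clock: 15.17
eef_pos: [556.7, -28.0, 153.3]
eef_rot: [-3.14, -0.0, 1.744]
wrist_force: [1.0, -0.4, 0.1]
finger_gap: 56.4
```

```bash
python3 - <<'E'
from h import *
s=manip.read_state(); im=manip.camera("wrist"); cv2.imwrite("pics/w6.png",im[:,:,::-1])
print(s["eef_pos"],s["eef_rot"],s["clock"],s["finger_gap"])
E
```

```text
[556.70591216 -27.96993247 153.25321607] [-3.14021023e+00 -4.17855878e-04  1.74375980e+00] 15.1667 56.39609392534124
```

View pics/w6.png

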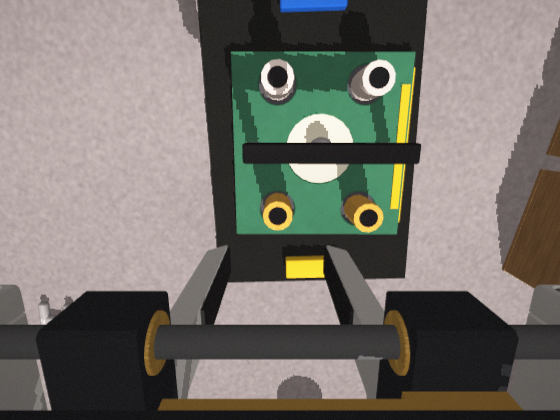

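```bash
python3 - <<'E'
from h import *
im=cv2.imread("pics/w6.png"); c=cam("wrist",[556.706,-27.970,153.253],[-3.1402,-0.0004,1.74376])
g=cv2.cvtColor(im,cv2.COLOR_BGR2GRAY)
B={}
for n,u,v in [("L0",277,77),("L1",379,77),("R0",277,215),("R1",368,218)]:
    r=13; p=g[v-r:v+r+1,u-r:u+r+1]; m=(p<70).astype(np.uint8); k,l,st,ce=cv2.connectedComponentsWithStats(m); i=l[r,r]
    px=ce[i]+[u-r,v-r]; B[n]=ray(c,px,51); print(n,px.round(1),st[i][4],B[n].round(1))
print("centre",np.mean(list(B.values()),0).round(1))
for a,b in [("L0","L1"),("R0","R1")]:
    d=B[b]-B[a]; print(np.degrees(np.arctan2(d[1],d[0])),np.hypot(*d[:2]))
for a,b in [("R0","L0"),("R1","L1")]:
    d=B[b]-B[a]; print(np.degrees(np.arctan2(d[1],d[0]))-90,np.hypot(*d[:2]))
# handle edges: black bar, per column rows 135-170
top=[];bot=[]
for u in list(range(262,290))+list(range(352,395)):
    col=g[130:175,u].astype(int); idx=np.where(col<45)[0]
    top.append((u,130+idx.min()-.5)); bot.append((u,130+idx.max()+.5))
for nm,q in(("top",top),("bot",bot)):
    q=np.array(q); f=np.polyfit(q[:,0],q[:,1],1); print(nm,f, [ray(c,(u,np.polyval(f,u)),84).round(1) for u in(243,420)])
bw=[u for u in range(225,440) if g[153,u]<45]; print("bar cols",bw[0],bw[-1])
yel=cv2.inRange(cv2.cvtColor(im,cv2.COLOR_BGR2HSV),(25,120,120),(35,255,255))
E
```

```text
L0 [277.2  76.5] 325 [536.4  89.5  51. ]
L1 [379.   77.1] 317 [619.3 103.5  51. ]
R0 [277.2 215.5] 225 [556.9 -27.2  51. ]
R1 [368.1 217.6] 223 [639.8 -14.7  51. ]
centre [588.1  37.8  51. ]
9.61425075999175 84.0524713732322
8.572179302480476 83.8403544946825
9.978844753760882 118.46435500091448
9.866303832680927 119.987886509012
top [5.85798417e-17 1.42500000e+02] [array([519.6,  33.6,  84. ]), array([653.2,  56.9,  84. ])]
bot [-4.59071360e-03  1.64416102e+02] [array([521.9,  17.9,  84. ]), array([657.5,  42.3,  84. ])]
bar cols 225 419
```

Emit:
{"method": "send_rows", "body": {
  "commands": [
    [[0.005,0.003,0],-0.06],
    [[0.015,0.01,0],-0.18],
    [[0.027,0.019,0],-0.3],
    [[0.039,0.028,0],-0.42],
    [[0.049,0.035,0],-0.54],
    [[0.056,0.04,0],-0.66],
    [[0.059,0.042,0],-0.78],
    [[0.0593,0.0422,0],-0.9]
  ]
}}

```text
clock: 15.88
eef_pos: [588.1, 38.5, 152.5]
eef_rot: [-3.14, -0.003, 2.651]
wrist_force: [0.0, -0.8, 0.4]
finger_gap: 56.0
```

Emit:
{"method": "send_rows", "body": {
  "commands": [
    [[0,0,0],-0.12],
    [[0,0,0],-0.24],
    [[0,0,0],-0.36],
    [[0,0,0],-0.48],
    [[0,0,0],-0.58],
    [[0,0,0],-0.64],
    [[0,0,0],-0.67],
    [[0,0,0],-0.67]
  ]
}}

```text
clock: 16.55
eef_pos: [588.0, 37.7, 152.7]
eef_rot: [3.141, -0.003, -2.968]
wrist_force: [0.1, -0.4, -0.4]
finger_gap: 56.4
```

Emit:
{"method": "send_rows", "body": {
  "commands": [
    [[0,0,0],0],
    [[0,0,0],0],
    [[0,0,0],0],
    [[0,0,0],0],
    [[0,0,0],0],
    [[0,0,0],0],
    [[0,0,0],0],
    [[0,0,0],0]
  ]
}}

```text
clock: 17.22
eef_pos: [588.5, 37.7, 154.5]
eef_rot: [-3.142, 0.0, -2.969]
wrist_force: [0.4, 0.7, 0.9]
finger_gap: 56.3
```

```bash
python3 - <<'E'
from h import *
s=manip.read_state(); im=manip.camera("wrist"); cv2.imwrite("pics/w7.png",im[:,:,::-1])
print(s["eef_pos"],s["eef_rot"],s["clock"],s["finger_gap"],s["joints"])
c=cam("wrist",s["eef_pos"],s["eef_rot"])
t=np.radians(9.9)
print([proj(c,(588.1+a*np.cos(t),37.7+a*np.sin(t),84)).round(1) for a in (-72,0,72)])
go((*s["eef_pos"],s["eef_rot"][2]%6.2832),(588.1,37.7,57,3.3144))
E
```

```text
[588.54682963  37.65075359 154.49309587] [-3.14154269e+00  1.18038966e-04 -2.96949627e+00] 17.2167 56.25252755131072 [ 1.79867855e-03  4.31578142e-01  1.46355171e+00 -3.08493531e-05
  1.24633801e+00 -1.74108419e+00]
[array([277.3, 135.8]), array([277.3, 225.9]), array([277.3, 304.2])]
shift [0.0004 0.0001 0.0975] turn -0.0007
```

View pics/w7.png

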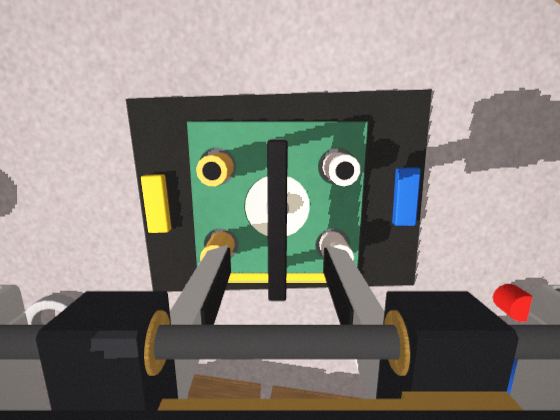

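Emit:
{"method": "send_rows", "body": {
  "commands": [
    [[0.0004,0,0.015],0],
    [[0.0004,0,0.035],0],
    [[0.0004,0,0.055],0],
    [[0.0004,0,0.072],0],
    [[0.0004,0,0.085],0],
    [[0.0004,0,0.093],0],
    [[0.0004,0,0.0975],0],
    [[0.0004,0,0.0975],0]
  ]
}}

```text
clock: 17.93
eef_pos: [587.9, 37.6, 56.4]
eef_rot: [3.141, -0.001, -2.969]
wrist_force: [-0.0, 1.0, 0.6]
finger_gap: 56.5
```

Emit:
{"method": "send_rows", "body": {
  "commands": [
    [[0,0,0],0],
    [[0,0,0],0],
    [[0,0,0],0],
    [[0,0,0],0],
    [[0,0,0],0],
    [[0,0,0],0],
    [[0,0,0],0],
    [[0,0,0],0]
  ],
  "hand": 1,
  "force": 10
}}

```text
clock: 18.6
eef_pos: [588.1, 37.7, 57.1]
eef_rot: [3.142, 0.0, -2.969]
wrist_force: [-0.2, 0.3, 2.0]
finger_gap: 15.6
```

Emit:
{"method": "send_rows", "body": {
  "commands": [
    [[0,0,0],0],
    [[0,0,0],0],
    [[0,0,0],0],
    [[0,0,0],0],
    [[0,0,0],0],
    [[0,0,0],0],
    [[0,0,0],0],
    [[0,0,0],0]
  ],
  "hand": 1,
  "force": 45
}}

```text
clock: 19.27
eef_pos: [588.2, 37.6, 57.1]
eef_rot: [3.142, 0.0, -2.969]
wrist_force: [-0.8, 1.0, 5.5]
finger_gap: 15.6
```

```bash
python3 - <<'E'
from h import *
s=manip.read_state(); 
print(s["eef_pos"],s["eef_rot"],s["clock"],s["finger_gap"],s["wrist_force"],s["moment"])
t=manip.camera("side"); cv2.imwrite("pics/s8.png",cv2.resize(t[170:330,170:350,::-1],None,fx=3.7,fy=3.7,interpolation=cv2.INTER_CUBIC)[:600])
E
```

```text
[588.17818842  37.63883428  57.0724534 ] [ 3.14155783e+00  1.49762734e-04 -2.96935409e+00] 19.2667 15.607545992761471 [-0.77208168  0.98416383  5.49144733] [0.21072488 0.29559743 0.02356859]
```

View pics/s8.png

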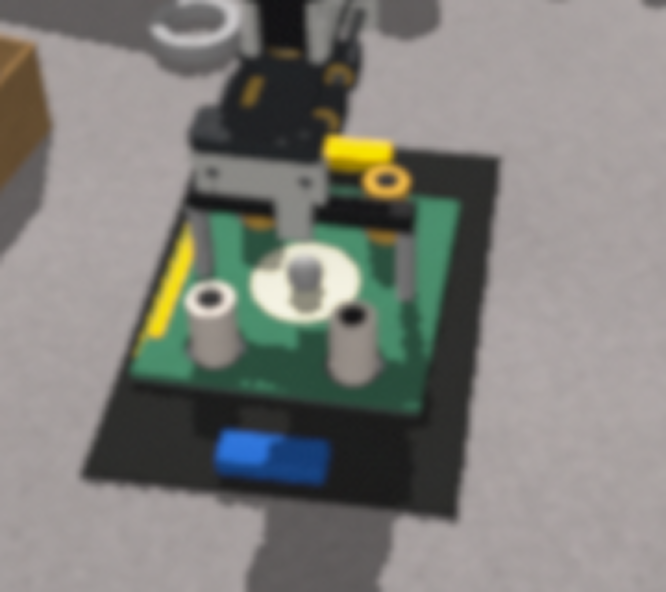

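Emit:
{"method": "send_rows", "body": {
  "commands": [
    [[0,0,-0.0005],0],
    [[0,0,-0.0015],0],
    [[0,0,-0.003],0],
    [[0,0,-0.005],0],
    [[0,0,-0.007],0],
    [[0,0,-0.0085],0],
    [[0,0,-0.0095],0],
    [[0,0,-0.01],0]
  ]
}}

```text
clock: 19.98
eef_pos: [588.2, 37.6, 67.1]
eef_rot: [-3.142, 0.0, -2.969]
wrist_force: [-0.2, -1.1, -6.7]
finger_gap: 15.8
```

```bash
python3 - <<'E'
from h import *
s=manip.read_state(); 
print(s["eef_pos"],s["eef_rot"],s["clock"],s["finger_gap"],s["wrist_force"],s["moment"])
t=manip.camera("side"); cv2.imwrite("pics/s9.png",cv2.resize(t[170:330,170:350,::-1],None,fx=3.7,fy=3.7,interpolation=cv2.INTER_CUBIC)[:600])
E
```

```text
[588.16924698  37.5895664   67.11892176] [-3.14156255e+00  1.56120926e-04 -2.96939927e+00] 19.9833 15.770195289895362 [-0.16174944 -1.10030659 -6.70815103] [0.09825131 0.02000233 0.0288134 ]
```

View pics/s9.png

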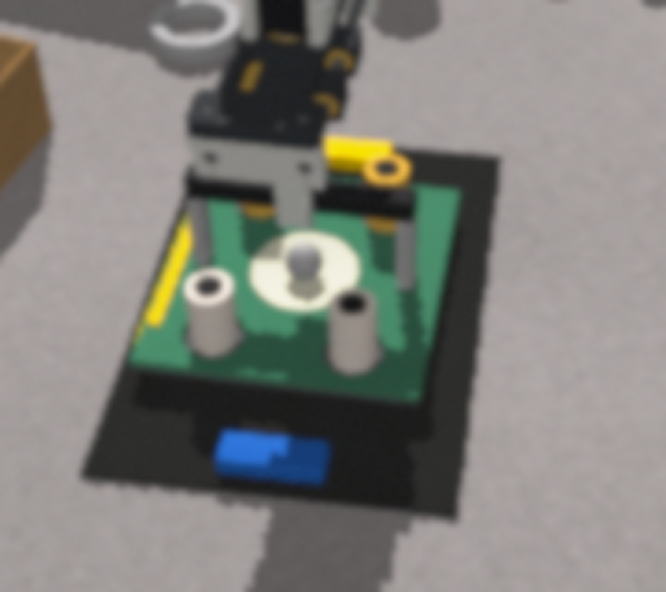

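Emit:
{"method": "send_rows", "body": {
  "commands": [
    [[0,0,-0.001],0],
    [[0,0,-0.003],0],
    [[0,0,-0.006],0],
    [[0,0,-0.01],0],
    [[0,0,-0.015],0],
    [[0,0,-0.02],0],
    [[0,0,-0.025],0],
    [[0,0,-0.03],0]
  ]
}}

```text
clock: 20.7
eef_pos: [588.2, 37.6, 97.7]
eef_rot: [-3.142, 0.0, -2.969]
wrist_force: [-0.2, 0.1, -7.0]
finger_gap: 15.8
```

Emit:
{"method": "send_rows", "body": {
  "commands": [
    [[0,0,-0.005],0],
    [[0,0,-0.01],0],
    [[0,0,-0.015],0],
    [[0,0,-0.02],0],
    [[0,0,-0.025],0],
    [[0,0,-0.03],0],
    [[0,0,-0.035],0],
    [[0,0,-0.04],0]
  ]
}}

```text
clock: 21.37
eef_pos: [588.1, 37.6, 137.5]
eef_rot: [-3.142, -0.0, -2.969]
wrist_force: [0.1, -0.7, -6.0]
finger_gap: 15.5
```

Emit:
{"method": "send_rows", "body": {
  "commands": [
    [[0,0,-0.005],0],
    [[0,0,-0.0095],0],
    [[0,0,-0.013],0],
    [[0,0,-0.016],0],
    [[0,0,-0.018],0],
    [[0,0,-0.0192],0],
    [[0,0,-0.02],0],
    [[0,0,-0.02],0]
  ]
}}

```text
clock: 22.03
eef_pos: [588.1, 37.6, 157.0]
eef_rot: [-3.142, 0.0, -2.969]
wrist_force: [-0.5, -0.3, -6.5]
finger_gap: 15.9
```

```bash
python3 - <<'E'
from h import *
s=manip.read_state(); 
print(s["eef_pos"],s["eef_rot"],s["clock"],s["finger_gap"],s["wrist_force"],s["moment"])
t=manip.camera("side"); cv2.imwrite("pics/s10.png",cv2.resize(t[130:330,170:350,::-1],None,fx=3,fy=3,interpolation=cv2.INTER_CUBIC)[:600])
E
```

```text
[588.14945625  37.60625823 156.98477417] [-3.14159253e+00  2.87847051e-05 -2.96937627e+00] 22.0333 15.903477094464991 [-0.45675416 -0.3499168  -6.49843645] [-0.00343609  0.02459272  0.01440144]
```

View pics/s10.png

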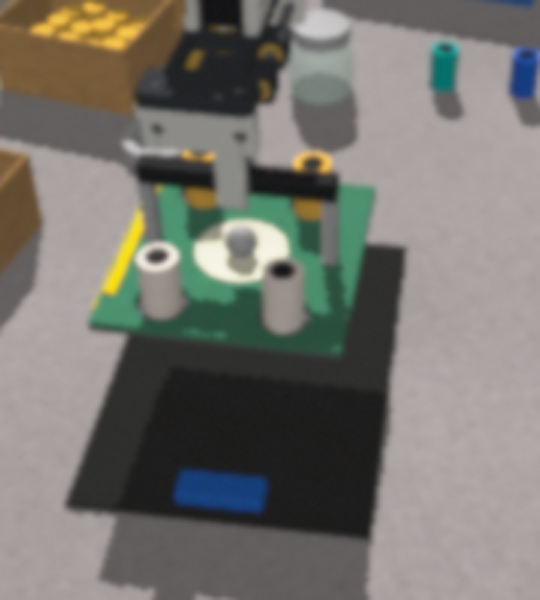

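Emit:
{"method": "send_rows", "body": {
  "commands": [
    [[0,0,0],0.003],
    [[0,0,0],0.01],
    [[0,0,0],0.021],
    [[0,0,0],0.036],
    [[0,0,0],0.055],
    [[0,0,0],0.078],
    [[0,0,0],0.105],
    [[0,0,0],0.136]
  ]
}}

```text
clock: 22.75
eef_pos: [588.1, 37.6, 157.0]
eef_rot: [-3.142, 0.0, -3.108]
wrist_force: [-0.4, 0.2, -7.2]
finger_gap: 15.9
```

Emit:
{"method": "send_rows", "body": {
  "commands": [
    [[0,0,0],0.032],
    [[0,0,0],0.064],
    [[0,0,0],0.096],
    [[0,0,0],0.128],
    [[0,0,0],0.16],
    [[0,0,0],0.192],
    [[0,0,0],0.224],
    [[0,0,0],0.256]
  ]
}}

```text
clock: 23.42
eef_pos: [588.1, 37.6, 157.0]
eef_rot: [-3.142, 0.0, 2.919]
wrist_force: [1.1, 0.5, -6.1]
finger_gap: 15.4
```

Emit:
{"method": "send_rows", "body": {
  "commands": [
    [[0,0,0],0.032],
    [[0,0,0],0.064],
    [[0,0,0],0.096],
    [[0,0,0],0.128],
    [[0,0,0],0.16],
    [[0,0,0],0.192],
    [[0,0,0],0.224],
    [[0,0,0],0.256]
  ]
}}

```text
clock: 24.08
eef_pos: [588.1, 37.6, 156.9]
eef_rot: [-3.142, -0.0, 2.663]
wrist_force: [-0.5, 0.3, -6.7]
finger_gap: 15.8
```

Emit:
{"method": "send_rows", "body": {
  "commands": [
    [[0,0,0],0.032],
    [[0,0,0],0.064],
    [[0,0,0],0.096],
    [[0,0,0],0.128],
    [[0,0,0],0.16],
    [[0,0,0],0.192],
    [[0,0,0],0.224],
    [[0,0,0],0.256]
  ]
}}

```text
clock: 24.75
eef_pos: [588.1, 37.6, 156.9]
eef_rot: [-3.142, -0.0, 2.407]
wrist_force: [-0.7, -0.4, -6.4]
finger_gap: 15.7
```

Emit:
{"method": "send_rows", "body": {
  "commands": [
    [[0,0,0],0.032],
    [[0,0,0],0.064],
    [[0,0,0],0.096],
    [[0,0,0],0.128],
    [[0,0,0],0.16],
    [[0,0,0],0.192],
    [[0,0,0],0.224],
    [[0,0,0],0.256]
  ]
}}

```text
clock: 25.42
eef_pos: [588.1, 37.6, 157.0]
eef_rot: [3.142, 0.0, 2.151]
wrist_force: [0.6, 0.3, -7.3]
finger_gap: 15.7
```

Emit:
{"method": "send_rows", "body": {
  "commands": [
    [[0,0,0],0.032],
    [[0,0,0],0.064],
    [[0,0,0],0.096],
    [[0,0,0],0.128],
    [[0,0,0],0.16],
    [[0,0,0],0.192],
    [[0,0,0],0.224],
    [[0,0,0],0.256]
  ]
}}

```text
clock: 26.08
eef_pos: [588.1, 37.6, 157.0]
eef_rot: [3.142, 0.0, 1.895]
wrist_force: [-0.3, -0.1, -6.6]
finger_gap: 15.7
```

Emit:
{"method": "send_rows", "body": {
  "commands": [
    [[0,0,0],0.03],
    [[0,0,0],0.056],
    [[0,0,0],0.078],
    [[0,0,0],0.095],
    [[0,0,0],0.108],
    [[0,0,0],0.117],
    [[0,0,0],0.122],
    [[0,0,0],0.124]
  ]
}}

```text
clock: 26.75
eef_pos: [588.1, 37.6, 156.9]
eef_rot: [-3.142, -0.0, 1.774]
wrist_force: [-0.5, 0.9, -7.2]
finger_gap: 15.6
```

Emit:
{"method": "send_rows", "body": {
  "commands": [
    [[0,0,0],0],
    [[0,0,0],0],
    [[0,0,0],0],
    [[0,0,0],0],
    [[0,0,0],0],
    [[0,0,0],0],
    [[0,0,0],0],
    [[0,0,0],0]
  ]
}}

```text
clock: 27.42
eef_pos: [588.1, 37.6, 156.9]
eef_rot: [-3.142, 0.0, 1.774]
wrist_force: [-0.3, -0.0, -6.5]
finger_gap: 15.6
```

```bash
python3 - <<'E'
from h import *
s=manip.read_state(); 
print(s["eef_pos"],s["eef_rot"],s["clock"],s["finger_gap"],s["wrist_force"],s["moment"])
t=manip.camera("side"); cv2.imwrite("pics/s11.png",cv2.resize(t[130:330,160:360,::-1],None,fx=3,fy=3,interpolation=cv2.INTER_CUBIC))
t=manip.camera("wrist"); cv2.imwrite("pics/w11.png",t[:,:,::-1])
t=manip.camera("top"); cv2.imwrite("pics/t11.png",cv2.resize(t[105:255,160:360,::-1],None,fx=4,fy=4,interpolation=cv2.INTER_CUBIC))
E
```

```text
[588.12335259  37.58902001 156.92997106] [-3.14155692e+00  1.07674305e-05  1.77378114e+00] 27.4167 15.609423511226225 [-0.32180767 -0.0270862  -6.47360767] [-0.02442435  0.02852569 -0.05735272]
```

View pics/s11.png

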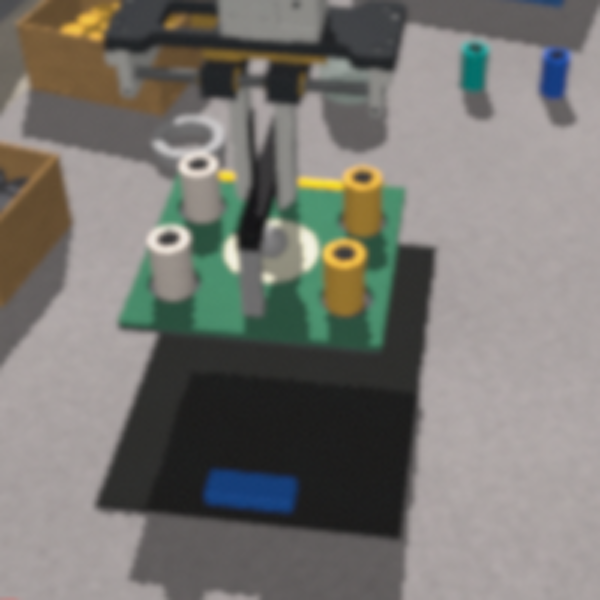

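View pics/w11.png

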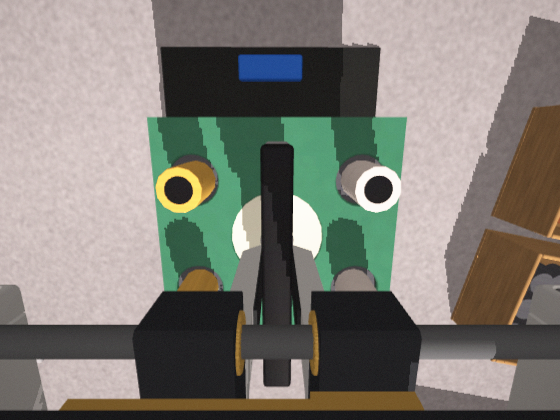

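View pics/t11.png

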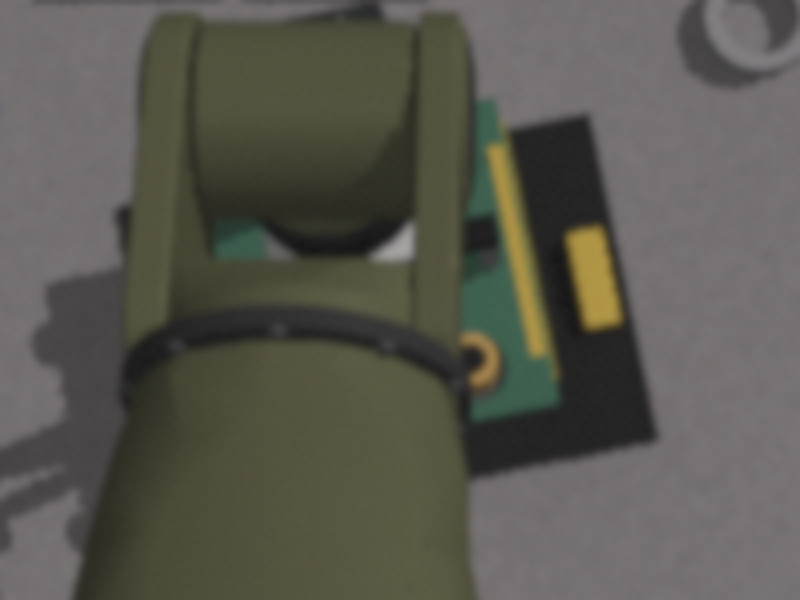

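```bash
python3 - <<'E'
from h import *
c=cam("side"); p=proj(c,(588.1,37.7,119.4)); print(p,(p-[160,130])*3, ray(c,(252.2,210),119.4))
im=cv2.imread("pics/s11.png"); cv2.imwrite("pics/s11c.png",cv2.resize(im[170:330,190:350],None,fx=3.5,fy=3.5))
E
```

```text
[250.36379673 210.4510659 ] [271.0913902  241.35319769] [584.97397228  35.04653316 119.4       ]
```

View pics/s11c.png

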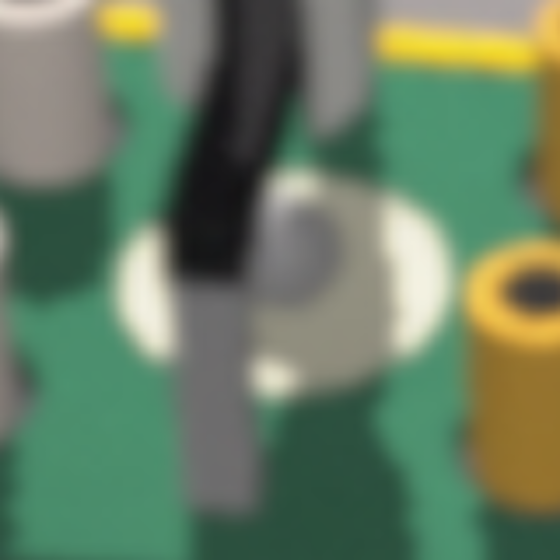

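The side view shows the ball's right edge at about x=256 px. With a 5.6 px radius, its centre is at about 250.4 px, and the predicted dish middle is 250.4 px. The tray is level and its yellow edge is parallel to the yellow block, so I'm handing in.

```bash
python3 - <<'E'
from cell import manip
s=manip.read_state(); print(s["clock"],s["finger_gap"],abs(s["qd"]).max()); print(manip.sign_off())
E
```

```text
27.5667 15.613101954540932 0.0016042414826598615
the job is handed in; nothing more can be done
None
```

The kit is complete and the job is handed in at 27.6 s. I put the loose white bushing in L1 and the loose brass one in R0, matching white in L0 and brass in R1. I then gripped the handle's middle at 45 N, lifted the tray 100 mm straight up and turned it a quarter turn clockwise. It ended still in the gripper, with its yellow edge towards the yellow block.

- **Tray:** It looks level in the side view, about 100 mm above the mat and about 9 mm from the mat's centre in plan. The yellow edge looks parallel to the block.
- **Grip:** The gap is steady at 15.6 mm and the wrist force is about 6.5 N, which is close to the expected load.
- **Bushings:** All four were upright and in their pockets, with each row of one kind. My last measured check of their positions was before the lift; after it I checked by eye only.
- **Ball:** In the last side view it is about 1 mm from the dish's middle, estimated from its visible edge because the handle partly hides it.
- **Disagreement between cameras:** The top and wrist cameras differed by about 1.5 mm in world x, within calibration. I used the wrist camera for the placements.
- **Other items:** I kept clear of the look-alikes and the rest, but took no final measurement of where they stand.

No check failed.

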